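# Couple the top link's quick hook to the hitch pin

## Task

Take the loose top link and push its hook onto the green-capped pin of the hitch bracket until the pin is right inside and the orange sprung latch flips shut behind it; then prove the coupling with a gentle tug of about 10 N straight back, so that the closed latch pulls against the pin for about half a second, and leave the link lying on the bench, hooked on. Never let the link and the bracket press on each other with more than 22 N, and do not shift the jar, the washer, the wrench or the screwdriver.

Things in the scene. Friction and masses are not known exactly. Their poses are not given: they have to be found in the camera images.
- link_grip (a point): Centre of the blue grip sleeve of the loose top link, 19 mm above the link's underside; grasp it here from above across y. x runs along the link towards the hook's mouth, z up. The sleeve is flat-sided: 84 mm long in x, 26 mm wide in y, 28 mm tall, its underside 5 mm above the bench.
- link: The steel top link, 0.45 to 0.8 kg, origin 19 mm below link_grip, same axes. It lies on two square lock nuts at x = +-50 mm (16 mm long, 36 mm wide and tall). Hook head: x 98 to 161 mm, up to 56 mm wide, 9 to 27 mm above the underside. Round eye end, 34 mm across, behind, to x = -109 mm.
- hook_seat (a point): Where the pin's axis lies when fully home in the hook (hard stop): on the link's centre line, 116 mm ahead of link_grip, 18 mm above the underside; same axes. The mouth opens to +x; its jaw tips are 45 mm ahead of this point and flare to about 40 mm apart; the throat behind is 21 mm wide.
- latch (a joint): Angle of the orange sprung latch across the mouth: 0 shut (cannot swing outwards), about 1.5 rad pushed in by a pin; pivot on the +y jaw. A pin meets it 43 mm ahead of hook_seat, needs 5 to 15 N to pass, and frees it to spring shut about 3 mm before fully home. The link can then slide back 21 mm until the shut latch bears on the pin.
- bracket_slot (a point): Middle of the adjusting slot of the fixed hitch bracket with the GREEN pin cap, 18 mm above the bench. x is the direction in which the hook is pushed on, z up. The upright 16 mm pin is clamped in the slot at y = 0 but x anywhere from -9 to +9 mm from this point (it does not move under load): find it by feel or by eye.
- bracket: The same bracket, origin on the bench under bracket_slot, same axes. Base plate 5 mm thick, x -37 to 78 mm, 90 mm wide; 50 mm high back plate with its face at x = 70 mm. Green cap 30 mm across, 44 to 50 mm above the bench. With the link lying on the bench, or up to 10 mm higher, the hook passes between plate and cap.
- other_bracket: A like bracket with a RED pin cap, fixed to the bench; not to be used. Origin and axes as for the bracket.
- wrench: Bystander: a steel wrench lying flat; origin at its underside. Leave alone.
- screwdriver: Bystander: a screwdriver lying flat; origin at its underside. Leave alone.
- jar: Bystander: an amber jar, 60 mm across, 75 mm tall; origin at its underside. Leave alone.
- washer: Bystander: a thick steel washer, 44 mm across, 8 mm high; origin at its underside. Leave alone.
Things that resemble listed ones, but are neither listed nor needed, are in the scene too. What is shaped like the bracket but purple or turquoise is not meant.

How it is judged:
On the way, in this order (a step that is already met when the one before it is completed fails the run):
1. the hook is on the green-capped pin and its latch has flipped shut behind the pin (horizontal distance between hook_seat and bracket_slot below 0.032 m and height (world z) of hook_seat below 0.032 m and value of joint latch below 0.12 rad), for 0.1 s.
2. with the latch shut, the link is tugged back so that the latch pulls against the pin with more than 5 N (all of step 1 and x of hook_seat in the frame of bracket below -0.0105 m and contact force between link and bracket above 5 N), for 0.3 s.
At the end, for the whole second after the job is handed in: Hook around the green-capped pin (seat point within 32 mm of the slot middle from above, below 32 mm) with the latch shut (under 0.12 rad); link lying on the bench (tilt under 0.15 rad, underside under 12 mm), at rest, pressing on the bracket with under 8 N (all of step 1 and angle between link's own z axis and vertical below 0.15 rad and height (world z) of link below 0.012 m and linear speed of link below 0.02 m/s and contact force between link and bracket below 8 N); the robot touches nothing.
It fails at once if the link and the green-capped bracket press on each other with more than 22 N (contact force between link and bracket above 22 N).
It fails at once if the link touches the red-capped bracket hard (more than 10 N) (contact force between link and other_bracket above 10 N).
It fails at once if the jar, washer, wrench or screwdriver is shifted by more than 30 mm (distance of any of jar, washer, wrench, screwdriver from where it was at the start of the episode above 0.03 m).
It also fails if it takes over 69 s, if anything falls off the work surface, if the arm or the gripper's body presses on something with over 40 N, if the wrist force passes 120 N, or if a joint passes its speed limit or range.

## Robot

A 6-joint arm with a two-finger parallel gripper is mounted at the origin on the work surface. World frame = base frame: x ahead of the robot, y to its left, z up, the work surface at z = 0. Lengths are in m, angles in rad, forces in N, time in s.
With the tool pointing down it reaches from about 0.35 to 0.85 m from the base axis. Payload 8.1 kg.
Tool frame: the origin (TCP) lies where the fingers leave the gripper's body, on its centre line; the fingertips stand arm.finger_overhang ahead of it and the grasp point (between the pads) lies 54 mm ahead of it (arm.finger_overhang is the distance from the TCP to the fingertips, in m); z points along the fingers, y is the line along which they close (so a half turn about z gives the same grasp; the last joint's range is limited). The gripper opens to 85 mm and grips with 20 to 120 N. Pads are 22 mm wide; open, the fingers measure 114 mm over their backs; the gripper's body (76 mm by 85 mm) begins 54 mm behind the grasp point. The pads swing forward as they close: fully open they stand 13 mm farther back than shut.
Start: joints at [-0.085, 0.13, 1.488, -0, 1.523, -0.085], TCP at [0.6, 0, 0.304] pointing down, gripper open.
Joint ranges: [-2.96, 2.96], [-0.89, 2.26], [0.02, 2.5], [-1.34, 4.48], [0, 2.73], [-2.66, 2.66]. Speed limits (rad/s): [2.39, 2.39, 2.79, 3.14, 3.14, 3.14].

## Interface

Orientations are given as [roll, pitch, yaw] about the fixed x, y, z axes, in that order (R = Rz(yaw) Ry(pitch) Rx(roll)).
In Python, from plant import arm gives the robot as it stands.
- The arm moves only by the tool carry_out, never from a script. Its argument "deltas" is a list of rows, each a list of 4 numbers: the shift along the tool's x, y, z each as a share of 20 mm, from -1 to 1, then the turn about the tool's z as a share of 0.08 rad, from -1 to 1. In form: [[tx, ty, tz, roll], ...]. A call has 1 to 12 rows; each row shifts and turns the commanded pose from where the row before left it, along the tool's axes as they then stand; what a row does not reach is not made up. A row lasts 1/12 s, in which the tool goes at most 41.7 mm and 7.16 degrees, less where a joint would pass 70% of its speed; a pose out of reach is approached as far as the arm can. A call with a number of a shift or a turn outside -1 to 1 is refused whole. A call with a gripper value outside its range is refused whole. "jaw" is the opening, from 0 (shut) to 1 (fully open), set as the call begins (left out, the last holds). The fingers move at their own pace and stop on an object; "squeeze" is the grip in N (left out, the last holds). Time passes only in rows, so rows that do not move let the fingers close. It gives the time, the measured TCP pose, the force, the opening and the grip force at its end, in the units of the state.
- arm.read_state(): the state, without advancing time (a new reading comes with each control period).
- arm.camera(name): name is "scene" or "side" or "wrist"; returns (picture, depth): 384x512x3 uint8, blue, green, red; 384x512 float32, m along the optical axis (not along the pixel's ray), 0 where there is no reading.
- arm.camera_info(name): a dict with "vertical_fov" (degrees; the focal length in pixels is half the picture's height over the tangent of half this angle, whatever the lens; pixels are square), "cx", "cy" (the principal point, pixels), "R" (3x3) and "t" (3): a world point X has camera coordinates R X + t. Camera axes: x right, y down, z forward; pixel columns grow to the right and rows downward; lengths in m; the calibration is good to about 2 mm. A picture is of the moment at which its call begins: read the wrist's pose just before it. camera_info takes no time and is no camera call; for the wrist camera it gives the pose at the moment of the call.
- arm.job_done(): hands the job in; it is judged then, once.
The state is a dict: "clock": time; "joint_positions": joint angles; "joint_vel": joint speeds; "tau": joint torques, N m; "tool_pos": TCP position; "orientation": TCP orientation; "wrist_force": force on the tool from outside, world axes, zero at the start; "torque": the same for the moment, N m; "opening": finger opening in m; "grasp_force": force on a finger pad.
Only numpy, scipy, OpenCV 4.12 (cv2) and the standard library are available. Lean on these libraries where they do the work, as an engineer would, in place of code of your own. Each camera call takes 0.05 s, during which the arm holds its last target. There are 200 camera calls.

## Working session

There is one attempt and no reset: what is moved stays moved. The work goes in short steps, Python scripts to look and compute and a tool call to move; the robot and the scene stay as the last step left them, time stands still between calls to the robot, and variables do not carry over. Pictures are saved under pics/ and viewed, at most 10 in all, crops included, and the job is handed in when it is done.

Besides the shell and the picture viewer there is one more tool, called by a JSON object that holds its "fn" and its "kwargs". carry_out: Moves the arm, as the interface text tells. Shift numbers are shares of 20 mm and turn numbers shares of 0.08 rad, none past 1 either way. Its arguments: {"type":"object","properties":{"deltas":{"type":"array","items":{"type":"array","items":{"type":"number","minimum":-1,"maximum":1}}},"jaw":{"type":"number"},"squeeze":{"type":"number"}},"required":["deltas"]}

```bash
mkdir -p pics; cat > h.py <<'E'
import numpy as np, cv2
from plant import arm
def grab(n):
    i=arm.camera_info(n); p,d=arm.camera(n); return p,d,i
def world(d,i):
    h,w=d.shape; f=h/2/np.tan(np.radians(i["vertical_fov"])/2)
    v,u=np.mgrid[:h,:w]
    c=np.stack([(u-i["cx"])/f*d,(v-i["cy"])/f*d,d],-1)
    return (c-np.array(i["t"]))@np.array(i["R"])
E
python3 - <<'E'
from h import *
for n in("scene","side"):
    p,d,i=grab(n); np.savez(n,p=p,d=d,w=world(d,i)); cv2.imwrite(f"pics/{n}.png",cv2.resize(p,(800,600)))
    print(n,i)
print(arm.read_state(),arm.finger_overhang)
E
```

```text
scene {'vertical_fov': 51.5152017437888, 'cx': 257.89324887800393, 'cy': 199.06584834089153, 'R': array([[ 0.27941058,  0.9601699 ,  0.00186926],
       [ 0.7938178 , -0.22990582, -0.56302452],
       [-0.54016944,  0.15879886, -0.82643808]]), 't': array([-0.15691608, -0.35813407,  1.27632493])}
side {'vertical_fov': 44.31001542929044, 'cx': 252.54625398664643, 'cy': 192.98778475523852, 'R': array([[ 0.90120859, -0.43261778, -0.0257863 ],
       [-0.23068377, -0.4284777 , -0.87360853],
       [ 0.36688972,  0.79325199, -0.48594568]]), 't': array([-0.43533799,  0.16150117,  1.04062023])}
{'clock': 0.1, 'joint_positions': array([-8.54085870e-02,  1.31050674e-01,  1.48919233e+00,  5.99846655e-06,
        1.52302303e+00, -8.53765587e-02]), 'joint_vel': array([-3.99435926e-05, -1.43830020e-03, -4.49198340e-03, -6.57417764e-04,
        7.86835562e-04, -7.88843944e-04]), 'tau': array([ 1.52257860e-03, -5.70947063e+01, -5.01941299e+01, -1.80579236e-04,
        8.16394575e-03,  5.26326357e-05]), 'tool_pos': array([5.99612538e-01, 5.21205406e-05, 3.02958080e-01]), 'orientation': array([-3.13992588e+00, -1.48662814e-04,  1.57076388e+00]), 'wrist_force': array([ 1.429417  ,  0.3154684 , -0.44602625]), 'torque': array([ 0.04569948, -0.03421143, -0.04302506]), 'grasp_force': 0.0, 'opening': 0.08558247000592652} 0.0726
```

View pics/scene.png

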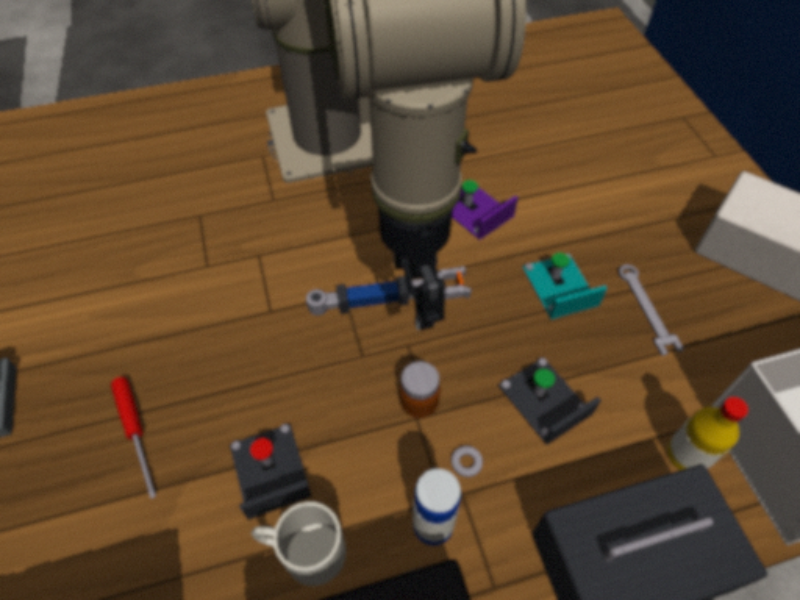

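View pics/side.png

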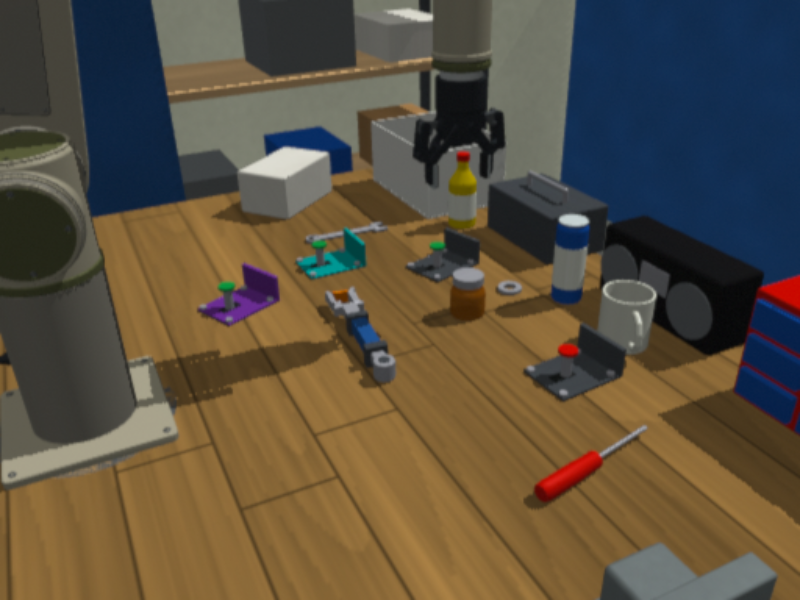

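```bash
cat > m.py <<'E'
from h import *
def mask(p,col):
    h=cv2.cvtColor(p,cv2.COLOR_BGR2HSV); H,S,V=[h[...,k].astype(int) for k in range(3)]
    return {"blue":(H>100)&(H<128)&(S>130)&(V>40),"green":(H>50)&(H<75)&(S>150)&(V>50),"orange":(H>5)&(H<16)&(S>200)&(V>120),"dark":(S<60)&(V<90)}[col]
def box(P): 
    (c,s,a)=cv2.minAreaRect((P[:,:2]*1000).astype(np.float32)); return np.round(c,1),np.round(s,1),round(a,2)
E
python3 - <<'E'
from m import *
for n in("scene","side"):
    z=np.load(n+".npz"); p,d,w=z["p"],z["d"],z["w"]
    m=mask(p,"blue")&(w[...,2]>.015)&(w[...,2]<.045)&(np.hypot(w[...,0]-.55,w[...,1])<.25)
    P=w[m]; print(n,"blue",len(P),P.mean(0),box(P))
    T=P[P[:,2]>.030]; print(" top",len(T),T.mean(0),box(T))
    G=mask(p,"green")&(w[...,2]>.02)
    k,l,st,c=cv2.connectedComponentsWithStats(G.astype(np.uint8))
    for j in range(1,k):
        if st[j,4]>15:
            Q=w[l==j]; Q=Q[Q[:,2]>.046]; print(" green",c[j],st[j,4],Q.mean(0),box(Q))
            near=(np.hypot(w[...,0]-Q[:,0].mean(),w[...,1]-Q[:,1].mean())<.11)&(mask(p,"dark")|True)
            if True:
                B=w[near&(w[...,2]>.0435)&(w[...,2]<.06)&~G]; B=B[np.hypot(*(B[:,:2]-Q[:,:2].mean(0)).T)>.045]
                if len(B)>10: print("  back",len(B),B.mean(0),box(B))
    m2=(w[...,2]>.006)&(w[...,2]<.06)&(np.hypot(w[...,0]-P[:,0].mean(),w[...,1]-P[:,1].mean())<.2)&(abs(w[...,0]-P[:,0].mean())<.06)
    Q=w[m2]; print(" link",len(Q),box(Q))
    k=w[mask(p,"orange")&(w[...,2]<.05)&(w[...,2]>.01)]; print(" or",k.mean(0) if len(k) else 0)
p=cv2.imread("pics/scene.png")
q=np.load("scene.npz")["p"]
cv2.imwrite("pics/c1.png",cv2.resize(q[110:300,190:400],(660,597),interpolation=cv2.INTER_CUBIC))
E
```

```text
scene blue 334 [ 0.43098281 -0.01767499  0.03064281] (array([428.8, -14.4]), array([84.4, 25.8]), 83.22)
 top 254 [ 0.42877997 -0.01501954  0.03303204] (array([428.8, -14.3]), array([84. , 25.8]), 83.22)
 green [300.12244898 119.08163265] 49 [0.26301505 0.21124665 0.05052111] (array([262.6, 211.6]), array([22.1, 26.8]), 41.66)
  back 106 [0.33168762 0.23947839 0.04900528] (array([330.5, 240.3]), array([10.4, 92.3]), 24.3)
 green [357.95833333 166.30555556] 72 [0.47404873 0.29149993 0.06175979] (array([732.4,  80.9]), array([ 25.6, 714.2]), 50.9)
  back 135 [0.54041649 0.29863459 0.04905599] (array([539.4, 300.1]), array([10.2, 89.1]), 1.92)
 green [347.74137931 241.90517241] 116 [0.66605709 0.18055919 0.0576197 ] (array([839.3,  34.8]), array([ 28.6, 490.7]), 49.85)
  back 164 [0.72878417 0.20084708 0.04989409] (array([727.7, 203.1]), array([ 8.5, 90.9]), 16.94)
 link 1182 (array([432.8,  11.4]), array([271.2,  56.5]), 85.05)
 or [ 0.48282845 -0.13077725  0.02519938]
side blue 235 [ 0.47821379 -0.02099587  0.02809587] (array([599.6, -46. ]), array([ 90.2, 386.5]), 81.66)
 top 136 [ 0
[... 155 characters left out ...]
125] (array([463.5, 296.3]), array([24.4, 21.6]), 51.83)
  back 44 [0.53692138 0.29471574 0.04698216] (array([537.5, 297.7]), array([10.5, 91.2]), 2.59)
 green [279.76470588 156.97058824] 34 [0.65903611 0.17769864 0.04779241] (array([659.3, 177.7]), array([21.9, 20.8]), 7.95)
  back 59 [0.72490082 0.19808965 0.04683755] (array([725.5, 201.1]), array([12.8, 95.2]), 14.97)
 green [144.58536585 182.95121951] 41 [0.25837396 0.20554509 0.04805428] (array([258.4, 204.5]), array([21.2, 26.1]), 31.8)
  back 67 [0.32810411 0.23582126 0.04701422] (array([326.8, 241.6]), array([12.1, 92.9]), 22.75)
 link 532 (array([431.5,   8.6]), array([264.5,  49.8]), 84.83)
 or [ 0.51346669 -0.19056687  0.0268498 ]
```

View pics/c1.png

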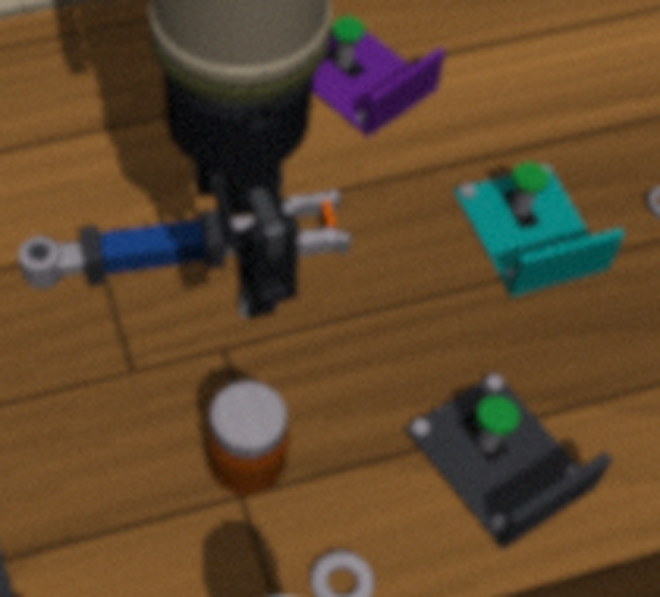

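The green caps in the crop are purple (347,28), turquoise (530,177) and dark grey (498,413). Only the dark steel one matches the listed bracket, because the purple and turquoise ones are excluded. The link's hook points along +y, with the orange latch at (328,215). Moving over the sleeve now.

{"fn": "carry_out", "kwargs": {"deltas": [[-0.08,-0.95,0.4,0],[-0.08,-0.95,0.4,0],[-0.08,-0.95,0.4,0],[-0.08,-0.95,0.4,0],[-0.08,-0.95,0.4,0],[-0.08,-0.95,0.4,0],[-0.08,-0.95,0.4,0],[-0.08,-0.95,0.4,0],[-0.08,-0.95,0.4,0],[0,0,0,0.7],[0,0,0,0.7],[0,0,0,0]], "jaw": 1}}

```text
clock: 1.1
tool_pos: [0.4284, -0.0144, 0.2314]
orientation: [-3.141, -0.0, 1.456]
wrist_force: [-0.5, -0.3, 1.3]
opening: 0.0853
grasp_force: 0.0
```

```bash
cat > look.py <<'E'
import sys
from m import *
n=sys.argv[1]
s=arm.read_state(); p,d,i=grab("wrist"); w=world(d,i); np.savez(n,p=p,d=d,w=w)
cv2.imwrite(f"pics/{n}.png",cv2.resize(p,(640,480)))
print(s["clock"],s["tool_pos"],s["orientation"],s["wrist_force"])
E
python3 look.py w1; python3 - <<'E'
from m import *
z=np.load("w1.npz"); p,w=z["p"],z["w"]
m=mask(p,"blue")&(w[...,2]>.03)&(w[...,2]<.04); P=w[m]; print(len(P),P.mean(0),box(P))
for n in("scene","side"):
  z=np.load(n+".npz");w=z["w"]
  for x,y in ((.60,.06),(.72,.09)):pass
z=np.load("scene.npz")["w"]
for u,v in((420,375),(467,460),(440,490)): print(z[int(v*.64),int(u*.64)])
E
```

```text
1.1 [ 0.42842617 -0.01435001  0.23142573] [-3.14089602e+00 -2.02019895e-05  1.45601375e+00] [-0.54657719 -0.29188246  1.25498484]
1709 [ 0.42583789 -0.01301736  0.0323621 ] (array([425.6, -14.9]), array([81.4, 24.8]), 83.92)
[0.62111549 0.00576226 0.07681434]
[0.73163135 0.04355084 0.00211155]
[ 0.8064295  -0.02849626  0.15059909]
```

View pics/w1.png

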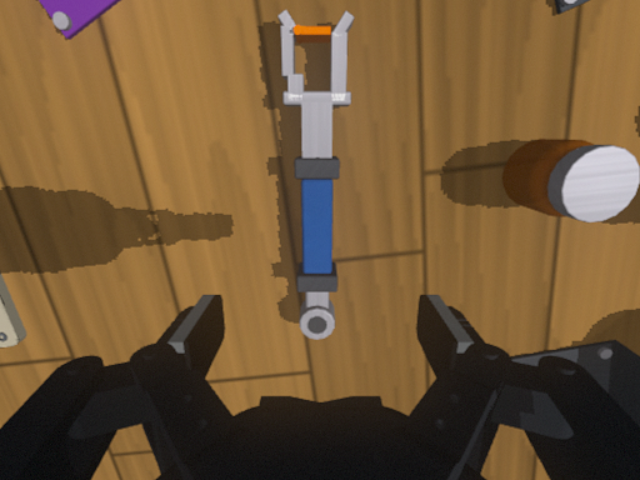

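The link lies straight below the gripper, aligned with the tool (sleeve at (317,225), latch at (312,30)). Descending and gripping.

{"fn": "carry_out", "kwargs": {"deltas": [[0,-0.1,0.95,-0.08],[0,0,0.95,0],[0,0,0.95,0],[0,0,0.95,0],[0,0,0.95,0],[0,0,0.95,0],[0,0,0.95,0],[0,0,0.9,0],[0,0,0,0]]}}

```text
clock: 1.9
tool_pos: [0.4245, -0.0137, 0.0774]
orientation: [-3.135, -0.0, 1.467]
wrist_force: [-0.5, 0.1, -0.1]
opening: 0.0855
grasp_force: 0.0
```

{"fn": "carry_out", "kwargs": {"deltas": [[0,0,0,0],[0,0,0,0],[0,0,0,0],[0,0,0,0],[0,0,0,0],[0,0,0,0],[0,0,0,0],[0,0,0,0],[0,0,0,0],[0,0,0,0]], "jaw": 0, "squeeze": 70}}

```text
clock: 2.73
tool_pos: [0.4276, -0.0142, 0.082]
orientation: [3.14, 0.0, 1.465]
wrist_force: [-2.9, 0.5, 6.9]
opening: 0.0248
grasp_force: 70.6
```

{"fn": "carry_out", "kwargs": {"deltas": [[0,0,-0.5,0],[0,0,-1,0],[0,0,-1,0],[0,0,-1,0],[0,0,-1,0],[0,0,-0.5,0.5],[0,0,0,1],[0,0,0,1],[0,0,0,1],[0,0,0,1],[0,0,0,1],[0,0,0,1]]}}

```text
clock: 3.73
tool_pos: [0.4262, -0.014, 0.1807]
orientation: [-3.14, 0.001, 0.941]
wrist_force: [-0.4, 0.2, -6.6]
opening: 0.0247
grasp_force: 70.1
```

{"fn": "carry_out", "kwargs": {"deltas": [[0,0,0,1],[0,0,0,1],[0,0,0,1],[0,0,0,1],[0,0,0,1],[0,0,0,1],[0,0,0,1],[0,0,0,1],[0,0,0,0.25],[0,0,0,0]]}}

```text
clock: 4.57
tool_pos: [0.4265, -0.0141, 0.1807]
orientation: [-3.141, 0.001, 0.286]
wrist_force: [-0.5, 0.3, -6.3]
opening: 0.0248
grasp_force: 70.1
```

{"fn": "carry_out", "kwargs": {"deltas": [[0.5,-0.8,0,0],[0.5,-0.8,0,0],[0.5,-0.8,0,0],[0.5,-0.8,0,0],[0.5,-0.8,0,0],[0.5,-0.8,0,0],[0.4,-0.8,0,0],[0.3,-0.55,0,0],[0,0,0,0],[0,0,0,0]]}}

```text
clock: 5.4
tool_pos: [0.4632, 0.125, 0.1807]
orientation: [3.141, 0.001, 0.288]
wrist_force: [0.3, 0.1, -7.1]
opening: 0.0252
grasp_force: 70.5
```

```bash
python3 look.py w2; python3 - <<'E'
from h import *
for n in("scene","side"):
    p,d,i=grab(n); np.savez(n+"2",p=p,d=d,w=world(d,i))
E
```

```text
5.4 [0.46320264 0.12503828 0.18074893] [3.14140277e+00 7.90120185e-04 2.88061426e-01] [ 0.34213121  0.12958361 -7.05037092]
```

View pics/w2.png

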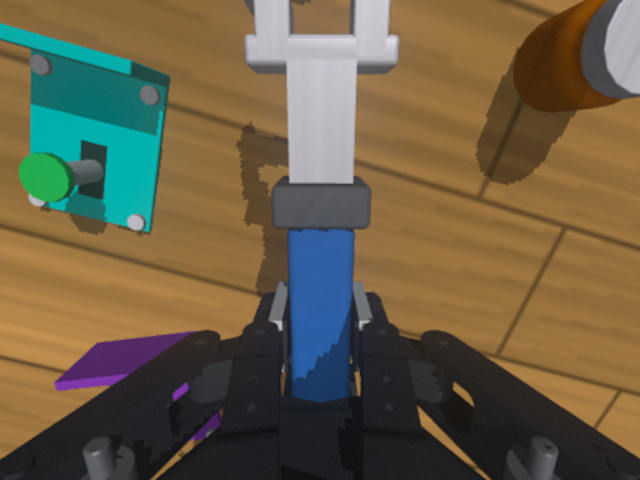

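```bash
python3 - <<'E'
from m import *
def ray(i,u,v,z,h=384):
    f=h/2/np.tan(np.radians(i["vertical_fov"])/2); R=np.array(i["R"]);t=np.array(i["t"])
    o=-R.T@t; q=R.T@np.array([(u-i["cx"])/f,(v-i["cy"])/f,1]); return (o+q*(z-o[2])/q[2])[:2]*1000
for n in("scene","side"):
    i=arm.camera_info(n); z=np.load(n+"2.npz"); p,w=z["p"],z["w"]
    G=mask(p,"green"); k,l,st,c=cv2.connectedComponentsWithStats(G.astype(np.uint8))
    for j in range(1,k):
        if st[j,4]<15: continue
        X=ray(i,*c[j],.0485)
        if X[0]<600: continue
        print(n,"cap",X,st[j,4])
        near=np.hypot(w[...,0]*1000-X[0],w[...,1]*1000-X[1])<115
        B=w[near&(w[...,2]>.0435)&(w[...,2]<.056)&~G]; B=B[(np.hypot(*(B[:,:2]*1000-X).T)>45)&(B[:,0]>.66)]
        b=cv2.fitLine((B[:,:2]*1000).astype(np.float32),cv2.DIST_HUBER,0,.01,.01).ravel(); a=np.degrees(np.arctan2(-b[0],b[1])); print("  back",len(B),b,a,box(B))
        F=w[near&(w[...,2]>.0025)&(w[...,2]<.0075)&mask(p,"dark")]; print("  base",len(F),box(F))
    m=mask(p,"blue")&(w[...,2]>.08)&(w[...,2]<.16)&(abs(w[...,0]-.46)<.08)&(abs(w[...,1]-.12)<.08); P=w[m]
    print("  sleeve",len(P),P.mean(0),box(P) if len(P) else 0)
    m=(w[...,2]>.105)&(w[...,2]<.135)&(w[...,0]>.545)&(w[...,0]<.66)&(w[...,1]>.1)&(w[...,1]<.24); P=w[m]; print("  hook",len(P),P.mean(0),box(P))
p=np.load("scene2.npz")["p"]; cv2.imwrite("pics/s2.png",cv2.resize(p[130:300,220:430],(735,595),interpolation=cv2.INTER_CUBIC))
E
```

```text
scene cap [661.17986788 184.51934264] 130
  back 166 [ 2.8103748e-01 -9.5969677e-01  7.2883160e+02  2.0101901e+02] -163.67787 (array([728.1, 202.8]), array([ 9.1, 90. ]), 16.81)
  base 946 (array([670.9, 187. ]), array([103.8,  87.4]), 16.56)
  sleeve 186 [0.48221295 0.12845803 0.130828  ] (array([479.9, 128.1]), array([51.4, 28.7]), 17.12)
  hook 611 [0.58418747 0.15705204 0.12205408] (array([580.6, 157.8]), array([79.7, 55.3]), 16.52)
side cap [656.89155366 172.65756428] 35
  back 57 [ 2.7745226e-01 -9.6073943e-01  7.2463812e+02  1.9879126e+02] -163.89178 (array([726.4, 201.8]), array([12.8, 92.6]), 14.79)
  base 239 (array([672.5, 183.2]), array([115.1,  85.6]), 17.81)
  sleeve 209 [0.46230935 0.11301713 0.12069275] (array([463.8, 114. ]), array([57.2, 75.4]), 75.21)
  hook 294 [0.58226202 0.15067459 0.11784542] (array([579.8, 155.3]), array([76.8, 56.3]), 13.87)
```

View pics/s2.png

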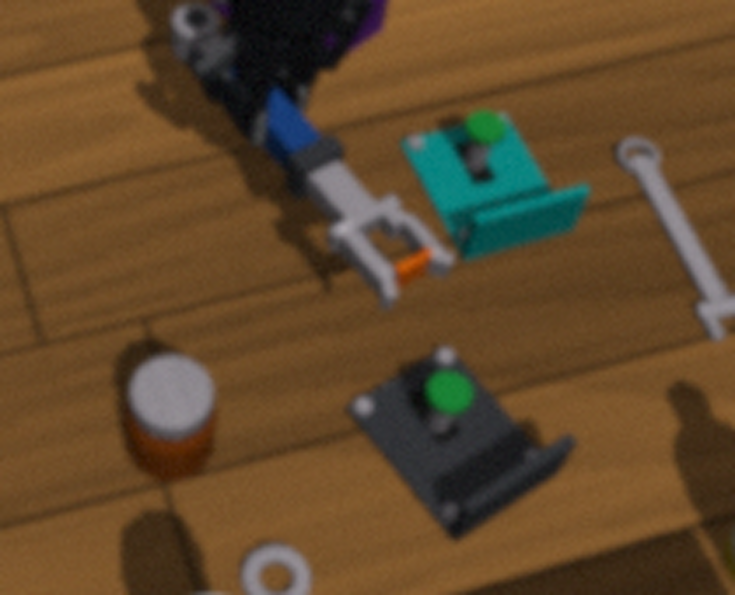

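The link hangs straight in line with the bracket, with the hook at (400,240) and the cap at (450,392) in the crop. I'll raise the arm so the wrist camera can see the bracket for a finer lateral fix.

{"fn": "carry_out", "kwargs": {"deltas": [[0,0,-1,0],[0,0,-1,0],[0,0,-1,0],[0,0,-1,0],[0,0,-1,0],[0,0,-1,0],[0,0,-1,0],[0,0,-1,0],[0,0,0,0],[0,0,0,0]]}}

```text
clock: 6.38
tool_pos: [0.4639, 0.1242, 0.3417]
orientation: [3.141, -0.003, 0.285]
wrist_force: [-0.3, -0.8, -7.3]
opening: 0.0245
grasp_force: 70.7
```

```bash
python3 look.py w3; python3 - <<'E'
from m import *
z=np.load("w3.npz"); p,w=z["p"],z["w"]; 
G=mask(p,"green"); k,l,st,c=cv2.connectedComponentsWithStats(G.astype(np.uint8))
for j in range(1,k):
    if st[j,4]>30:
        Q=w[l==j]; Q=Q[(Q[:,2]>.045)&(Q[:,2]<.055)]; print(c[j],st[j],box(Q))
F=w[(w[...,2]>.003)&(w[...,2]<.0075)&mask(p,"dark")&(w[...,0]>.58)&(w[...,1]>.1)]; print("base",len(F),box(F) if len(F) else 0)
B=w[(w[...,2]>.044)&(w[...,2]<.055)&(w[...,0]>.68)&(w[...,1]>.1)]; print("back",len(B),box(B) if len(B) else 0)
m=mask(p,"blue")&(w[...,2]>.2)&(w[...,2]<.3)
if m.any(): print("sleeve",box(w[m]))
m=(w[...,2]>.2)&(w[...,2]<.3)&(w[...,0]>.53)
if m.any(): print("hook",w[m].mean(0),box(w[m]))
E
```

```text
6.3833 [0.4639352  0.12417426 0.3417066 ] [ 3.14113019e+00 -2.55832404e-03  2.84502599e-01] [-0.31532136 -0.76610571 -7.28281985]
[254.           1.91463415] [245   0  19   6  82] (array([650.4, 180.4]), array([ 5.9, 21.2]), 15.98)
[131.06770833 128.5703125 ] [120 118  23  22 384] (array([465. , 297.8]), array([27.5, 28.7]), 16.61)
base 355 (array([624. , 279.3]), array([ 30.8, 273.4]), 16.19)
back 0 0
sleeve (array([463.6, 123.5]), array([85.9, 28.5]), 13.38)
hook [0.55685585 0.15021509 0.28547663] (array([553.8, 149.5]), array([55.6, 53.1]), 15.2)
```

View pics/w3.png

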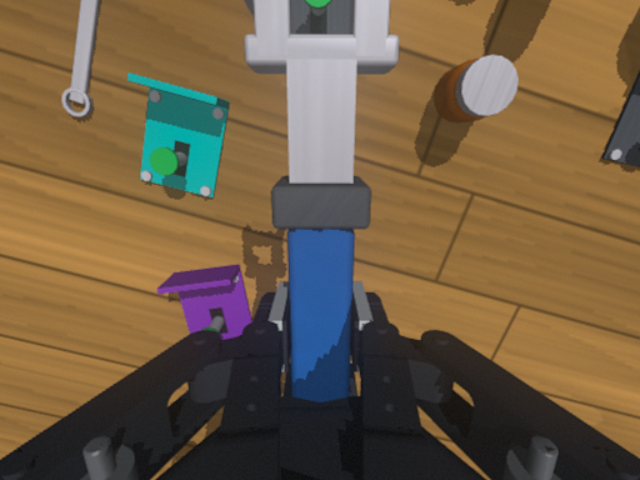

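The cap shows through the hook at (317,2), about 2 mm left of the link's line. I'll shift 2 mm left and descend.

{"fn": "carry_out", "kwargs": {"deltas": [[0,-0.1,1,0],[0,0,1,0],[0,0,1,0],[0,0,1,0],[0,0,1,0],[0,0,1,0],[0,0,1,0],[0,0,1,0],[0,0,1,0],[0,0,1,0],[0,0,1,0],[0,0,0.5,0]]}}

```text
clock: 7.43
tool_pos: [0.4596, 0.1259, 0.1061]
orientation: [-3.141, 0.007, 0.285]
wrist_force: [-0.3, 0.3, -7.8]
opening: 0.0252
grasp_force: 70.3
```

{"fn": "carry_out", "kwargs": {"deltas": [[0,0,0.4,0],[0,0,0.3,0],[0,0,0.1,0],[0,0,0,0],[0,0,0,0],[0,0,0,0]]}}

```text
clock: 7.93
tool_pos: [0.4637, 0.1268, 0.096]
orientation: [3.141, -0.002, 0.285]
wrist_force: [-0.3, 0.0, -5.2]
opening: 0.0249
grasp_force: 70.3
```

```bash
python3 - <<'E'
from h import *
p,d,i=grab("scene"); cv2.imwrite("pics/s3.png",cv2.resize(p[160:290,250:410],(738,600),interpolation=cv2.INTER_CUBIC))
p2,d,i=grab("side"); np.savez("side3",p=p2,w=world(d,i))
print(arm.read_state())
E
```

```text
{'clock': 8.0333, 'joint_positions': array([1.60122699e-01, 2.07825418e-02, 2.00634629e+00, 3.66460600e-05,
       1.11286523e+00, 1.44570446e+00]), 'joint_vel': array([-0.00052334,  0.0008652 ,  0.00541317,  0.00090181, -0.00154449,
       -0.00073175]), 'tau': array([-7.65561388e-03, -4.69876170e+01, -4.58840954e+01,  9.67587694e-03,
       -8.34399811e-02, -3.05663507e-04]), 'tool_pos': array([0.46348942, 0.1267292 , 0.09576329]), 'orientation': array([ 3.14142584e+00, -1.59020133e-03,  2.85198527e-01]), 'wrist_force': array([ 0.50420214, -0.23123607, -5.44067665]), 'torque': array([-0.05982832,  0.11471389, -0.0395132 ]), 'grasp_force': 70.33618211746216, 'opening': 0.024877521897253778}
```

View pics/s3.png

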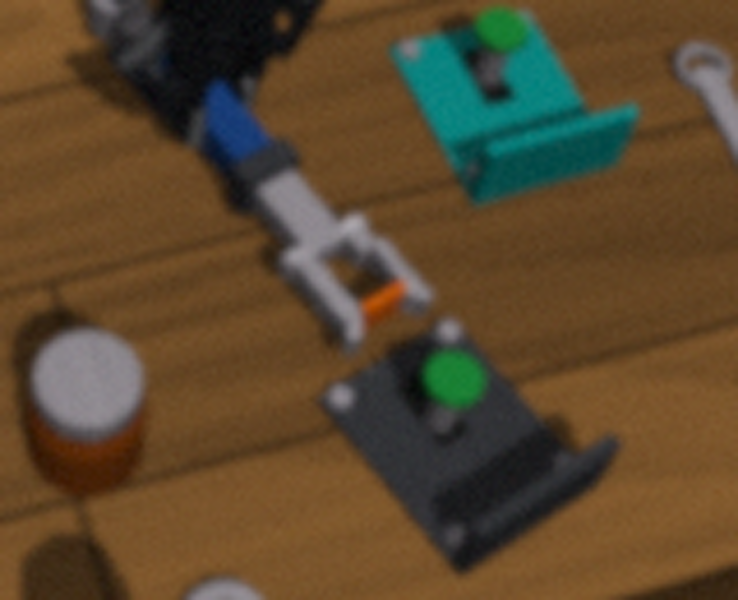

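{"fn": "carry_out", "kwargs": {"deltas": [[0,0,0.3,0],[0,0,0.2,0],[0.3,0,0,0],[0.3,0,0,0],[0.3,0,0,0],[0.3,0,0,0],[0.3,0,0,0],[0.3,0,0,0],[0,0,0,0],[0,0,0,0],[0,0,0,0]]}}

```text
clock: 8.95
tool_pos: [0.4972, 0.1367, 0.0847]
orientation: [-3.142, 0.001, 0.285]
wrist_force: [-0.9, 0.5, -6.3]
opening: 0.0245
grasp_force: 70.5
```

{"fn": "carry_out", "kwargs": {"deltas": [[0.1,0,0,0],[0.1,0,0,0],[0.1,0,0,0],[0.1,0,0,0],[0,0,0,0],[0,0,0,0]]}}

```text
clock: 9.45
tool_pos: [0.5052, 0.139, 0.0849]
orientation: [3.142, -0.0, 0.285]
wrist_force: [0.3, -0.6, -6.8]
opening: 0.0248
grasp_force: 70.5
```

{"fn": "carry_out", "kwargs": {"deltas": [[0.1,0,0,0],[0.1,0,0,0],[0.1,0,0,0],[0,0,0,0],[0,0,0,0]]}}

```text
clock: 9.87
tool_pos: [0.51, 0.1405, 0.0843]
orientation: [-3.141, 0.003, 0.285]
wrist_force: [-5.8, -1.5, -3.8]
opening: 0.0247
grasp_force: 70.7
```

{"fn": "carry_out", "kwargs": {"deltas": [[0.1,0,0,0],[0.1,0,0,0],[0.1,0,0,0],[0,0,0,0],[0,0,0,0]]}}

```text
clock: 10.28
tool_pos: [0.515, 0.1422, 0.084]
orientation: [-3.141, 0.004, 0.285]
wrist_force: [-7.1, -1.8, -3.2]
opening: 0.0248
grasp_force: 70.9
```

{"fn": "carry_out", "kwargs": {"deltas": [[0.1,0,0,0],[0.1,0,0,0],[0.1,0,0,0],[0.1,0,0,0],[0.1,0,0,0],[0.1,0,0,0],[0.1,0,0,0],[0,0,0,0]]}}

```text
clock: 10.95
tool_pos: [0.5281, 0.1468, 0.0834]
orientation: [-3.14, 0.005, 0.286]
wrist_force: [-6.7, 2.9, -8.3]
opening: 0.0247
grasp_force: 70.5
```

{"fn": "carry_out", "kwargs": {"deltas": [[0.1,0,0,0],[0.1,0,0,0],[0.1,0,0,0],[0.1,0,0,0],[0,0,0,0]]}}

```text
clock: 11.37
tool_pos: [0.5366, 0.1492, 0.0839]
orientation: [-3.14, 0.003, 0.286]
wrist_force: [-4.3, 3.6, -7.3]
opening: 0.0246
grasp_force: 70.4
```

{"fn": "carry_out", "kwargs": {"deltas": [[0.1,-0.02,0,0],[0.1,-0.02,0,0],[0.1,0,0,0],[0,0,0,0]]}}

```text
clock: 11.7
tool_pos: [0.543, 0.1517, 0.0845]
orientation: [-3.141, 0.001, 0.286]
wrist_force: [-2.1, 4.8, -7.9]
opening: 0.0246
grasp_force: 70.4
```

{"fn": "carry_out", "kwargs": {"deltas": [[0.08,0,0,0],[0.08,0,0,0],[0,0,0,0]]}}

```text
clock: 11.95
tool_pos: [0.5473, 0.1518, 0.0854]
orientation: [3.141, -0.002, 0.285]
wrist_force: [0.1, -0.6, -6.8]
opening: 0.0243
grasp_force: 70.5
```

```bash
python3 look.py w4; python3 - <<'E'
from m import *
q=np.load("w4.npz")["p"][:130,150:350]
p,d,i=grab("scene"); w=world(d,i)
a=cv2.resize(p[180:270,270:390],(400,300),interpolation=cv2.INTER_CUBIC); b=cv2.resize(q,(400,260))
cv2.imwrite("pics/c4.png",np.vstack([a,b]))
E
```

```text
11.95 [0.54731139 0.15175235 0.08541929] [ 3.14079930e+00 -1.71593934e-03  2.84821012e-01] [ 0.12404413 -0.61368376 -6.8297525 ]
```

View pics/c4.png

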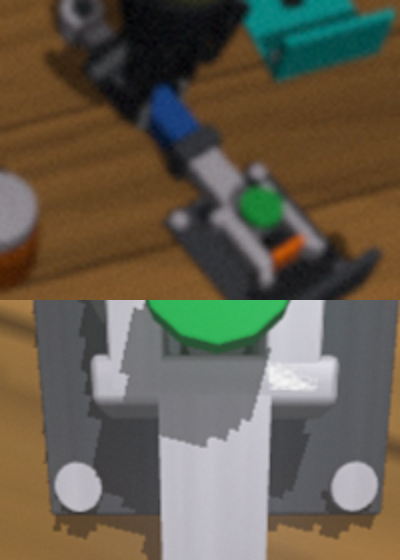

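The latch (orange, at (288,250)) lies shut across the mouth beyond the green cap, and the force has dropped to zero. Tugging back now.

{"fn": "carry_out", "kwargs": {"deltas": [[-0.2,0,0,0],[-0.2,0,0,0],[-0.2,0,0,0],[-0.2,0,0,0],[0,0,0,0],[0,0,0,0]]}}

```text
clock: 12.55
tool_pos: [0.5307, 0.1473, 0.085]
orientation: [3.142, -0.0, 0.285]
wrist_force: [0.0, 0.0, -6.4]
opening: 0.0246
grasp_force: 70.5
```

{"fn": "carry_out", "kwargs": {"deltas": [[-0.05,0,0,0],[-0.05,0,0,0],[0,0,0,0],[0,0,0,0]]}}

```text
clock: 12.88
tool_pos: [0.5296, 0.147, 0.0852]
orientation: [3.141, -0.001, 0.285]
wrist_force: [3.1, 2.0, -7.5]
opening: 0.0247
grasp_force: 70.4
```

{"fn": "carry_out", "kwargs": {"deltas": [[-0.05,0,0,0],[0,0,0,0],[0,0,0,0]]}}

```text
clock: 13.13
tool_pos: [0.5294, 0.1469, 0.0856]
orientation: [3.141, -0.003, 0.285]
wrist_force: [8.4, 2.0, -9.1]
opening: 0.0244
grasp_force: 70.2
```

{"fn": "carry_out", "kwargs": {"deltas": [[-0.05,0,0,0],[0,0,0,0],[0,0,0,0]]}}

```text
clock: 13.38
tool_pos: [0.5293, 0.1468, 0.0859]
orientation: [3.141, -0.005, 0.285]
wrist_force: [11.0, 3.4, -11.2]
opening: 0.0248
grasp_force: 70.0
```

{"fn": "carry_out", "kwargs": {"deltas": [[0,0,0,0],[0,0,0,0],[0,0,0,0],[0,0,0,0],[0,0,0,0],[0,0,0,0],[0,0,0,0]]}}

```text
clock: 13.97
tool_pos: [0.5293, 0.1468, 0.0859]
orientation: [3.141, -0.005, 0.285]
wrist_force: [11.3, 4.0, -10.5]
opening: 0.0247
grasp_force: 70.0
```

{"fn": "carry_out", "kwargs": {"deltas": [[0.1,0,0,0],[0.1,0,0,0],[0.1,0,0,0],[0.1,0,0,0],[0.1,0,0,0],[0.05,0,0.05,0],[0,0,0.05,0],[0,0,0.03,0],[0,0,0,0],[0,0,0,0]]}}

```text
clock: 14.8
tool_pos: [0.5376, 0.1494, 0.0822]
orientation: [3.142, 0.0, 0.285]
wrist_force: [0.3, 1.1, -6.1]
opening: 0.0245
grasp_force: 70.8
```

{"fn": "carry_out", "kwargs": {"deltas": [[0,0,0.02,0],[0,0,0.02,0],[0,0,0.02,0],[0,0,0,0],[0,0,0,0]]}}

```text
clock: 15.22
tool_pos: [0.5376, 0.1494, 0.0821]
orientation: [3.142, 0.0, 0.285]
wrist_force: [-6.9, -1.9, 6.8]
opening: 0.0246
grasp_force: 72.5
```

{"fn": "carry_out", "kwargs": {"deltas": [[0,0,-0.03,0],[0,0,0,0],[0,0,0,0]]}}

```text
clock: 15.47
tool_pos: [0.5378, 0.1494, 0.0821]
orientation: [3.142, -0.0, 0.285]
wrist_force: [-3.8, -0.6, 3.2]
opening: 0.0248
grasp_force: 71.6
```

{"fn": "carry_out", "kwargs": {"deltas": [[0,0,0,0],[0,0,0,0],[0,0,0,0],[0,0,0,0],[0,0,0,0],[0,0,0,0],[0,0,0,0],[0,0,0,0],[0,0,0,0],[0,0,0,0]], "jaw": 1}}

```text
clock: 16.3
tool_pos: [0.5376, 0.1494, 0.0816]
orientation: [-3.142, 0.0, 0.285]
wrist_force: [0.2, -0.2, 0.2]
opening: 0.0854
grasp_force: 0.0
```

{"fn": "carry_out", "kwargs": {"deltas": [[0,0,-0.3,0],[0,0,-0.8,0],[0,0,-1,0],[0,0,-1,0],[0,0,-1,0],[0,0,-1,0],[0,0,-1,0],[0,0,-1,0],[0,0,-1,0],[0,0,-1,0],[0,0,0,0],[0,0,0,0]]}}

```text
clock: 17.3
tool_pos: [0.5385, 0.1495, 0.2656]
orientation: [3.141, -0.004, 0.285]
wrist_force: [-0.4, 0.6, 0.0]
opening: 0.0855
grasp_force: 0.0
```

```bash
python3 look.py w5; python3 - <<'E'
from m import *
p,d,i=grab("scene"); w=world(d,i)
m=mask(p,"blue")&(w[...,2]>.015)&(abs(w[...,0]-.54)<.07)&(abs(w[...,1]-.15)<.07); print(w[m].mean(0),box(w[m]))
a=cv2.resize(p[180:270,270:390],(400,300),interpolation=cv2.INTER_CUBIC); b=cv2.resize(np.load("w5.npz")["p"],(400,300))
cv2.imwrite("pics/c5.png",np.vstack([a,b]))
E
```

```text
17.3 [0.53846712 0.14954458 0.26564926] [ 3.14123544 -0.00359776  0.28524345] [-0.39939846  0.5953932   0.01323069]
[0.53936177 0.14574129 0.03182907] (array([538.4, 147.9]), array([85.3, 29.6]), 13.06)
```

View pics/c5.png

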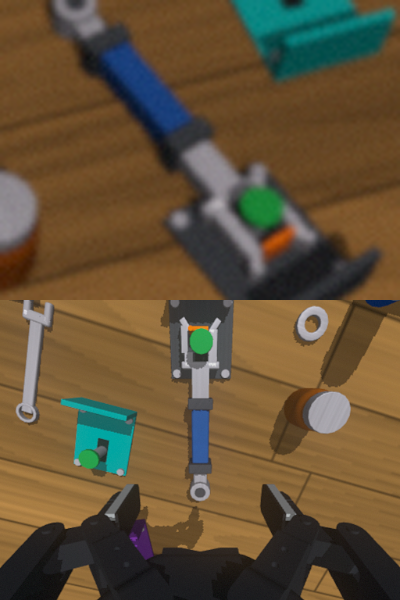

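The link lies flat on the bench, hooked on the green-capped pin (cap at (262,207), shut latch at (278,240)), and the gripper is clear of it. Handing in.

```bash
python3 -c "
from plant import arm
print(arm.job_done())"
```

```text
the job is handed in; nothing more can be done
None
```

The job is handed in: the hook is on the green-capped pin with its latch shut, the coupling held a tug of about 11–12 N for over half a second, and the link is lying on the bench with the gripper clear; no verdict was returned.

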